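# Clear the tins, kick the plate stand's leg down and hold the frame upright

## Task

First slide the two ink tins, without lifting them off the board, into the lane between the aluminium guide rails so that both stand fully between the straight rails in single file. Then flip the plate frame's red kick leg over centre until it snaps fully down, leaving the frame leaning back on its rest meanwhile. Last, bring the frame upright until the leg's rubber foot is planted on the board, and finish while still holding the frame there (it tips back if let go); do not knock anything over or disturb the spray bottle, the tape roll and the bowl.

Things in the scene. Friction and masses are not known exactly. Their poses are not given: they have to be found in the camera images.
- board: Plywood base board, 240 (x) x 400 (y) x 18 mm, fixed to the table; origin under its centre, +x the far side, +y the end with the kick leg, z up. The tin lane runs along y at x = -55 mm and is entered from +y. The frame's hinge line is at x = +40 mm; hinge cheeks at y = +-128 mm rise 26 mm above the board.
- lane_end (a point): On the board's top (z = 18 mm), mid-lane, at the inner face of the end stop (board x -55, y -185 mm). The two aluminium rails are 16 mm high, 8 mm thick, 60 mm apart (clear).
- lane_mouth (a point): On the board's top, mid-lane, where the straight rails end (board y -30 mm), 155 mm from lane_end; from here the rails flare to about 85 mm apart near y = 0. A tin is in when its whole 52 mm circle lies between these two points.
- tin_red: Red ink tin, steel, 52 mm diameter, 60 mm high, 0.15 to 0.31 kg, standing on the board in front of the frame, on the +y half; origin at the centre of its underside.
- tin_blue: Blue ink tin, same size and weight; origin at the centre of its underside. The tins start 100 to 150 mm apart along the board's y, up to 15 mm off the lane's middle line; either may be the nearer to the lane.
- hinge (a point): Middle of the frame's hinge line (board x +40 mm, y 0), 30 mm above the table; the line runs along the board's y.
- frame (a joint): Lean of the plate frame about its hinge line (rad): 0 upright, positive = back (board +x), negative = forward. It starts at rest on its stop at 0.24 and falls back there when let go. With the leg down its foot meets the board at about 0; with the leg stowed nothing stops it before -0.35.
- bar_mid (a point): Middle of the frame's top bar: round steel, 16 mm diameter, 276 mm long along the board's y, 235 mm from the hinge line. The wooden frame is 240 mm wide, 16 mm thick, with a copper plate and, 61 to 89 mm below the bar, a heavy clamp bar reaching 37 mm behind its middle plane. 0.7 to 1.1 kg; at upright about 1 N at the bar holds it.
- leg (a joint): Angle of the red kick leg (rad): 0 stowed, pointing along board +y beyond the frame's side and 0.175 above level; 1.745 fully down, its lower end towards board -x. A spring holds it at either end with up to about 0.3 N m; dead centre is at about 0.87, beyond it the leg snaps down by itself.
- hub (a point): Leg pivot, fixed to the frame: with the frame upright 35 mm before (board -x) and 115 mm above the hinge line, at board y +100 mm. Its x, y, z axes are the upright frame's back, side (+y) and up, and lean with it. Leg direction in these axes = (sin a * sin 0.4, cos a, sin a * cos 0.4) with a = 0.175 - joint leg.
- foot (a point): Centre of the rubber ball foot, 22 mm diameter, at the leg's end, 126.0 mm from the hub; the leg is a round bar of 10 mm. The foot can be pinched, or the leg pushed down.
- spray: Bystander: clear spray bottle with blue cap, 64 mm diameter, 190 mm tall, origin under its centre.
- tape: Bystander: roll of yellow tape lying flat, 90 mm diameter, 25 mm high, origin under its centre.
- pot: Bystander: white ceramic ink bowl, 80 mm diameter, 45 mm high, behind the frame, origin under its centre.
Not all that is in view belongs to the job. What is shaped like the tin_red but orange is not meant.

How it is judged:
By the outcome, as a careful person would: the job done as asked, in the order asked, and still so for the second after the job is handed in, while the arm keeps its last pose, push and grip.
It also fails if it takes over 72 s, if anything falls off the work surface, if the arm or the gripper's body presses on something with over 40 N, if the wrist force passes 120 N, or if a joint passes its speed limit or range.

## Robot

A 6-joint arm with a two-finger parallel gripper is mounted at the origin on the work surface. World frame = base frame: x ahead of the robot, y to its left, z up, the work surface at z = 0. Lengths are in m, angles in rad, forces in N, time in s.
With the tool pointing down it reaches from about 0.25 to 0.775 m from the base axis. Payload 8.9 kg.
Tool frame: the origin (TCP) lies between the finger pads; the fingertips stand 11 mm ahead of it and the grasp point (between the pads) lies 8 mm behind it; z points along the fingers, y is the line along which they close (so a half turn about z gives the same grasp; the last joint's range is limited). The gripper opens to 85 mm and grips with 20 to 120 N. Pads are 22 mm wide; open, the fingers measure 114 mm over their backs; the gripper's body (76 mm by 85 mm) begins 54 mm behind the grasp point. The pads swing forward as they close: fully open they stand 13 mm farther back than shut.
Start: joints at [-1.243, 0.291, -0.153, 1.127, 0, 1.431], TCP at [0.236, -0.469, 0.242] pointing down, gripper open.
Joint ranges: [-2.52, 2.52], [-0.91, 1.74], [-1.3, 1.37], [-1.96, 2.02], [-1.52, 1.47], [-3.14, 3.14]. Speed limits (rad/s): [2.22, 2.22, 2.79, 3.14, 3.14, 3.14].

## Interface

Orientations are given as a unit quaternion [w, x, y, z].
In Python, from workcell import robot, eoat, ik, monitor, vision, job, outline_of, pinpoint gives the robot as it stands. The module is installed in compiled form; this text tells all that it offers. Calls block until the motion is done:
- robot.goto(position, orientation): joint-space move of the TCP to a pose.
- robot.move_l(position, rotation=None, max_speed=0.15, guard=None): straight line of the TCP; rotation=None keeps the orientation; max_speed is the mean speed in m/s. With guard (N) it stops when the force on the tool has changed by that much, and returns True; else False.
- robot.move_j(angles): joint-space move.
- eoat.release() and eoat.gripper_close(): open the fingers fully, or close them until they stop; the grip force is fixed at half the most.
- robot.sleep(seconds).
- ik(position, orientation): joint angles nearest the present ones, or None.
- monitor.sense(): the state.
- vision.get_image(name): name is "scene" or "top"; returns (picture, depth): 480x640x3 uint8, blue, green, red; 480x640 float32, m along the optical axis (not along the pixel's ray), 0 where there is no reading.
- vision.camera_params(name): a dict with "mtx" (3x3 intrinsics, pixels), "extrinsics" (4x4, takes a point from world to camera coordinates). Camera axes: x right, y down, z forward; pixel columns grow to the right and rows downward; lengths in m; the calibration is good to about 2 mm. A picture is of the moment at which its call begins. camera_params takes no time and is no camera call.
A pose or a line that the arm cannot do raises robot.PlanningError and nothing moves.
- job.close_job(): hands the job in; it is judged then, once.
Trained networks look in the newest picture that a camera, given by its name, has taken for a name from the list of things; names that differ only in an ending like _2 or _b are one class to them, and where a whole thing is asked for, a point or a joint stands for the part that bears it (a point fixed in the world has none). Each returns a list of dicts, best first, with "score" (0 to 1); they miss things now and then, are a little off and sometimes report something else, mostly with a low value. They report only what shows in the picture. A call takes as long as a camera call. They do not tell look-alikes from the thing itself.
- outline_of(camera, name): "region" (480x640 bool, what is visible of it).
- pinpoint(camera, name): "location" ([x, y, z] in m, in the coordinates of the camera as it stood for that picture, good to about 4 mm: a listed point, or the origin of a listed thing).
The state is a dict: "time_s": time; "joints": joint angles; "joint_velocities": joint speeds; "tau": joint torques, N m; "position": TCP position; "tool_rot": TCP orientation; "wrist_force": force on the tool from outside, world axes, zero at the start; "moment": the same for the moment, N m; "finger_gap": finger opening in m; "finger_force": force on a finger pad.
Only numpy, scipy, OpenCV 4.12 (cv2) and the standard library are available. Lean on these libraries where they do the work, as an engineer would, in place of code of your own. Each camera call takes 0.05 s, during which the arm holds its last target. There are 200 camera calls.

## Working session

There is one attempt and no reset: what is moved stays moved. The work goes in short steps, each a Python script; the robot and the scene stay as the last script left them, time stands still between calls to the robot, and variables do not carry over. Pictures are saved under pics/ and viewed, at most 10 in all, crops included, and the job is handed in when it is done.

```bash
mkdir -p pics; cat > h.py <<'E'
import numpy as np, cv2
from scipy.spatial.transform import Rotation as R
from workcell import robot, eoat, ik, monitor, vision, job, outline_of, pinpoint
def w(cam,p):
    E=np.array(vision.camera_params(cam)["extrinsics"]); return np.linalg.inv(E).dot(np.r_[p,1])[:3]
def px(cam,p):
    c=vision.camera_params(cam); q=np.array(c["extrinsics"]).dot(np.r_[p,1])[:3]; u=np.array(c["mtx"])@(q/q[2]); return u[:2].round().astype(int)
def pp(cam,n,k=3):
    r=pinpoint(cam,n)
    for d in r[:k]:
        q=w(cam,d["location"]); print(cam,n,round(d["score"],2),q.round(4),px(cam,q))
    return r
E
python3 - <<'E'
from h import *
ims=[]
for c in ("scene","top"):
    im,d=vision.get_image(c); cv2.imwrite(f"pics/{c}0.png",im); np.save(f"d_{c}.npy",d)
    for n in "board lane_end lane_mouth tin_red tin_blue hinge bar_mid hub foot spray tape pot".split(): pp(c,n)
print(monitor.sense())
E
```

```text
scene board 0.87 [ 0.5606  0.0499 -0.0031] [320 305]
scene board 0.54 [0.5061 0.0725 0.0179] [297 289]
scene lane_mouth 0.69 [0.6518 0.0321 0.2583] [369 223]
scene lane_mouth 0.62 [0.4966 0.0276 0.0187] [290 303]
scene tin_red 0.61 [ 0.3315  0.1571 -0.0013] [234 262]
scene tin_red 0.58 [0.5094 0.0757 0.0156] [299 289]
scene tin_blue 0.83 [0.5204 0.2113 0.0206] [313 248]
scene hinge 0.6 [0.5974 0.0435 0.0315] [336 299]
scene bar_mid 0.69 [0.6519 0.0341 0.2543] [369 224]
scene hub 0.67 [0.6024 0.145  0.1505] [345 228]
scene foot 0.69 [ 0.5576  0.0475 -0.0035] [318 306]
scene foot 0.54 [0.6289 0.2617 0.1678] [362 192]
scene spray 0.57 [ 0.5548  0.4352 -0.0014] [336 204]
scene spray 0.23 [ 7.808e-01  3.460e-02 -5.000e-04] [419 321]
scene tape 0.8 [ 6.043e-01 -2.566e-01 -2.000e-04] [320 441]
scene pot 0.91 [7.792e-01 3.520e-02 7.000e-04] [419 320]
top board 0.66 [0.558  0.0454 0.0023] [314 250]
top lane_end 0.89 [ 0.4852 -0.1259  0.0205] [381 280]
top lane_end 0.7 [0.5973 0.1422 0.1505] [275 226]
top lane_mouth 0.84 [0.496  0.0203 0.0183] [324 274]
top tin_red 0.97 [0.3315 0.1587 0.0034] 
[... 682 characters left out ...]
[-1.24328847e+00,  2.90721639e-01, -1.53415640e-01,  1.12669077e+00,
        6.12902596e-07,  1.43148794e+00]), 'joint_velocities': array([ 4.82896926e-05,  1.01909182e-04, -5.56758512e-04, -3.22470816e-04,
       -1.14547733e-03,  2.16768416e-04]), 'tau': array([-2.29797603e-03, -5.37016332e+01,  3.31649351e+01,  1.54322450e-03,
       -3.48396370e-04,  2.47475555e-05]), 'position': array([ 0.2362713 , -0.46882161,  0.24228801]), 'tool_rot': array([-1.58183309e-05,  9.72883767e-01,  2.31294564e-01, -1.18509671e-06]), 'wrist_force': array([ 0.94772961, -0.25855146,  0.78524432]), 'moment': array([-0.05485486,  0.02551599, -0.0287163 ]), 'finger_force': 0.0, 'finger_gap': 0.08550708801063589}
```

View pics/scene0.png

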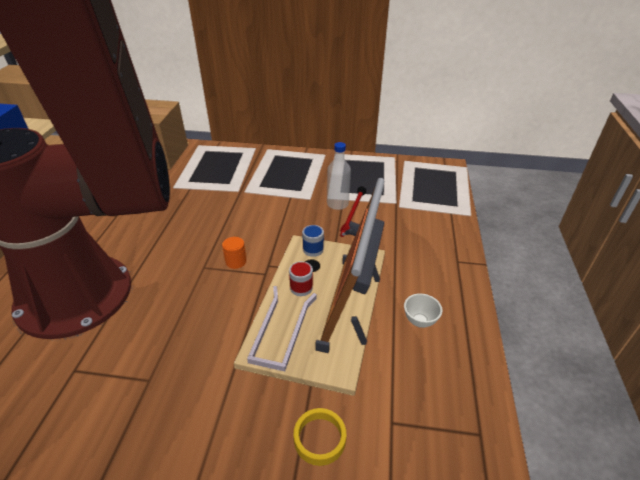

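View pics/top0.png

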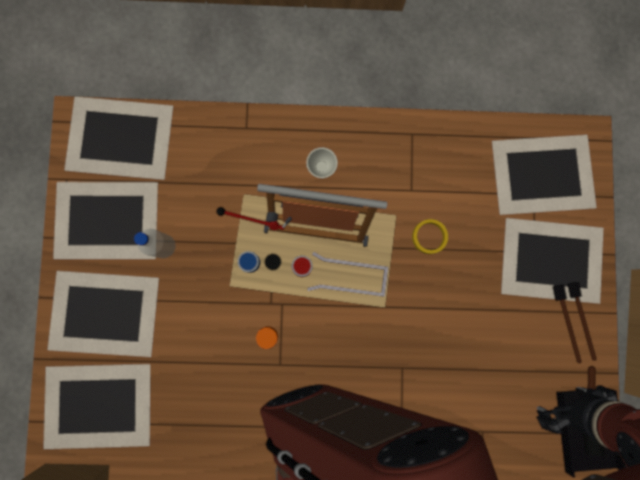

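Candidates for tin_red: the can at top (301,267)/scene (300,280), deep red, on the board; and the one at top (268,337)/scene (234,252), orange, off the board. The one on the board fits. A black thing lies between the tins at scene (313,265), so I'll check it in one crop.

```bash
python3 - <<'E'
from h import *
im=cv2.imread("pics/scene0.png"); cv2.imwrite("pics/crop1.png",cv2.resize(im[170:390,215:435],(600,600),interpolation=cv2.INTER_CUBIC))
# heights on top cam along the tins' row + black thing
for cam,rows in (("top",[(u,262) for u in range(240,312,4)]),("scene",[(313,v) for v in range(228,280,3)])):
    c=vision.camera_params(cam); K=np.array(c["mtx"]); d=np.load(f"d_{cam}.npy"); im=cv2.imread(f"pics/{cam}0.png")
    for u,v in rows:
        z=d[v,u]; q=np.linalg.inv(K)@[u,v,1]*z; print(cam,u,v,w(cam,q).round(3),im[v,u])
E
```

```text
top 240 262 [0.516 0.227 0.081] [98 65 43]
top 244 262 [0.516 0.217 0.085] [94 55 25]
top 248 262 [0.517 0.208 0.081] [94 55 24]
top 252 262 [0.517 0.199 0.078] [96 57 27]
top 256 262 [0.518 0.189 0.078] [101  79  66]
top 260 262 [0.521 0.183 0.029] [68 87 98]
top 264 262 [0.521 0.174 0.019] [56 81 94]
top 268 262 [0.522 0.164 0.019] [16 17 18]
top 272 262 [0.522 0.153 0.023] [14 16 16]
top 276 262 [0.523 0.143 0.016] [18 19 19]
top 280 262 [0.523 0.133 0.018] [34 49 56]
top 284 262 [0.523 0.123 0.02 ] [ 86 124 145]
top 288 262 [0.523 0.113 0.02 ] [ 89 128 150]
top 292 262 [0.52  0.101 0.077] [104 121 134]
top 296 262 [0.52  0.091 0.079] [ 18  21 117]
top 300 262 [0.521 0.082 0.077] [ 12  18 115]
top 304 262 [0.521 0.072 0.084] [ 15  19 115]
top 308 262 [0.521 0.062 0.08 ] [ 31  34 117]
scene 313 228 [0.519 0.221 0.078] [127  64  30]
scene 313 231 [0.522 0.208 0.079] [129  67  31]
scene 313 234 [0.523 0.195 0.081] [128  66  30]
scene 313 237 [0.525 0.187 0.079] [142 122 111]
scene 313 240 [0.525 0.185 0.071] [115 113 113]
scene 313 243 [0.525 0.183 0.063] [94 64 48]
scene 313 246 [0.525 0.185 0.052] [87 44 22]
scene 313 249 [0.525 0.185 0.042] [90 46 24]
scene 313 252 [0.524 0.187 0.031] [90 52 31]
scene 313 255 [0.525 0.185 0.022] [113 112 114]
scene 313 258 [0.526 0.179 0.018] [108 151 177]
scene 313 261 [0.527 0.167 0.02 ] [17 19 20]
scene 313 264 [0.529 0.155 0.021] [21 20 20]
scene 313 267 [0.53  0.149 0.017] [29 29 30]
scene 313 270 [0.531 0.141 0.015] [42 41 42]
scene 313 273 [0.533 0.127 0.019] [104 143 183]
scene 313 276 [0.535 0.118 0.018] [ 96 134 173]
scene 313 279 [0.536 0.11  0.017] [ 95 133 171]
```

View pics/crop1.png

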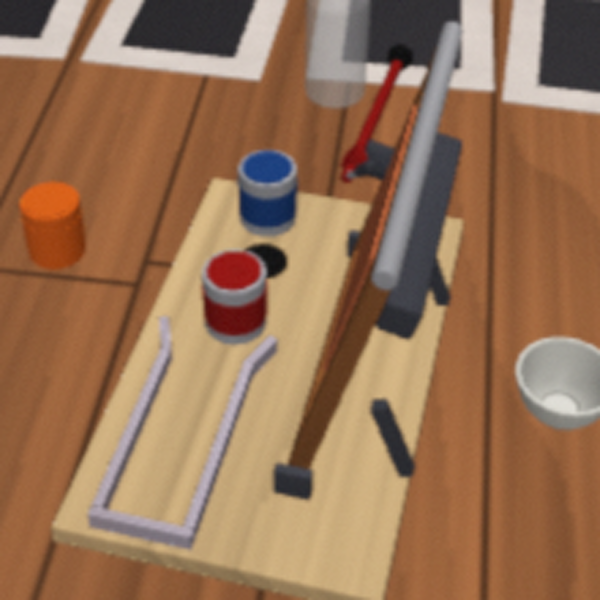

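The picture shows the red tin at crop (235,295), on the board just before the lane mouth, with blue behind it at (267,190). The black disc at (265,260) is flat and lies where the foot will land. The orange can at (53,225) is off the board and isn't the one meant. Next I'll fit the board pose and check it by overlay.

```bash
cat >> h.py <<'E'
L=0.24
def lean(p,t=L):  # frame coords (rel. hinge, upright) -> board
    x,y,z=p; return np.array([.04+x*np.cos(t)+z*np.sin(t), y, .03-x*np.sin(t)+z*np.cos(t)])
def legpt(r,a,t=L): return lean(np.array([-.035,.1,.115])+r*np.array([np.sin(a)*np.sin(.4),np.cos(a),np.sin(a)*np.cos(.4)]),t)
try: bx,by,byaw=np.load("board.npy")
except Exception: pass
def B(p,pose=None):
    x,y,t=pose if pose is not None else (bx,by,byaw); c,s=np.cos(t),np.sin(t); p=np.asarray(p,float)
    return np.array([x+c*p[0]-s*p[1], y+s*p[0]+c*p[1], p[2]])
def iB(q):
    c,s=np.cos(byaw),np.sin(byaw); d=np.asarray(q)[:2]-[bx,by]; return np.array([c*d[0]+s*d[1],-s*d[0]+c*d[1],q[2]])
def quat(R_): q=R_.as_quat(); return [q[3],q[0],q[1],q[2]]
E
python3 - <<'E'
from h import *
from scipy.optimize import least_squares
M={"board":(0,0,0),"lane_end":(-.055,-.185,.018),"lane_mouth":(-.055,-.03,.018),"hinge":(.04,0,.03),"bar_mid":lean((0,0,.235)),"hub":lean((-.035,.1,.115)),"foot":legpt(.126,.175)}
obs=[];tin={"tin_red":[],"tin_blue":[]}
for k in range(3):
  for c in ("top","scene"):
    vision.get_image(c)
    for n in list(M)+list(tin):
        if k==2 and n=="board": continue
        for d in pinpoint(c,n):
            q=w(c,d["location"]); 
            if n in M: 
                if np.linalg.norm(q-B(M[n],(.558,.046,-.075)))<.025: obs.append((M[n],q,n))
            elif d["score"]>.3 and np.linalg.norm(q[:2]-((.513,.078) if n=="tin_red" else (.517,.211)))<.03: tin[n].append(q)
f=least_squares(lambda p:np.concatenate([B(m,p)[:2]-q[:2] for m,q,_ in obs]),[.558,.046,-.075],loss="soft_l1",f_scale=.004)
np.save("board.npy",f.x); import h; h.bx,h.by,h.byaw=f.x; print(f.x,len(obs))
for n in M: print(n,np.round([iB(q)-m for m,q,k in obs if k==n],4).tolist())
for n in tin: print(n,np.round([iB(q) for q in tin[n]],4).tolist())
im,_=vision.get_image("top")
big=cv2.resize(im[190:310,220:410],None,fx=4,fy=4,interpolation=cv2.INTER_CUBIC)
def P(p):
    c=vision.camera_params("top"); q=np.array(c["extrinsics"]).dot(np.r_[B(p,f.x),1])[:3]; u=np.array(c["mtx"])@(q/q[2]); return tuple(int(v) for v in (u[:2]-[220,190]+.5)*4)
def ln(a,b,col): cv2.line(big,P(a),P(b),col,1)
for s in (-.025-.0,-.085): ln((s,-.185,.034),(s,-.03,.034),(0,255,0))
ln((-.025,-.185,.034),(-.085,-.185,.034),(0,255,0))
c4=[(-.12,-.2,.018),(.12,-.2,.018),(.12,.2,.018),(-.12,.2,.018)]
for i in range(4): ln(c4[i],c4[(i+1)%4],(255,0,255))
ln(lean((0,-.138,.235)),lean((0,.138,.235)),(0,255,255)); ln(legpt(0,.175),legpt(.126,.175),(255,255,0))
cv2.imwrite("pics/ov.png",big)
E
```

```text
[ 0.55769321  0.04698097 -0.10239998] 38
board [[0.0001, -0.0002, 0.0001], [0.0032, 0.0002, -0.0042], [0.0013, 0.0011, 0.0007], [0.0029, 0.0023, -0.005]]
lane_end [[-0.0027, 0.0051, -0.0002], [0.0039, -0.0017, 0.003], [-0.0038, 0.0, 0.0003], [0.0021, -0.001, 0.0037], [-0.002, 0.0015, -0.0007], [0.0044, -0.0006, 0.0013]]
lane_mouth [[-0.0011, -0.0006, -0.0012], [-0.0017, -0.0018, 0.0031], [-0.0009, 0.0035, -0.0027], [-0.0032, -0.0034, -0.0015], [0.0035, 0.0042, -0.0017]]
hinge [[-0.0018, 0.0006, 0.0031], [-0.0019, -0.0012, -0.0004], [0.0009, -0.0015, 0.0035], [-0.0007, 0.0002, 0.0025], [0.0041, -0.0016, -0.0005]]
bar_mid [[-0.001, 0.0015, 0.0007], [0.002, 0.0024, 0.0007], [-0.001, 0.0023, 0.0014], [0.002, -0.0043, -0.0026], [-0.0032, 0.001, -0.0003], [0.0012, -0.0042, 0.0004]]
hub [[-0.0073, -0.001, -0.0008], [0.0014, -0.0013, 0.0008], [-0.0044, 0.0004, 0.0009], [0.0054, 0.0042, -0.0014], [-0.0051, 0.002, 0.0016], [0.0007, -0.0007, -0.0028]]
foot [[0.0028, -0.0006, 0.0019], [-0.0021, -0.0008, -0.0027], [0.0025, 0.0001, 0.0024], [-0.0014, 0.0004, 0.0007], [0.0006, -0.0019, 0.002], [-0.0008, -0.0036, 0.002]]
tin_red [[-0.0496, 0.0261, 0.02], [-0.0501, 0.0214, 0.0165], [-0.0472, 0.024, 0.019], [-0.0517, 0.0214, 0.0137], [-0.0511, 0.0259, 0.0189], [-0.0543, 0.0243, 0.0174]]
tin_blue [[-0.0545, 0.1531, 0.0175], [-0.0539, 0.1578, 0.0184], [-0.0549, 0.1581, 0.0196], [-0.0562, 0.159, 0.0197], [-0.0561, 0.1562, 0.0172], [-0.0545, 0.1583, 0.017]]
```

View pics/ov.png

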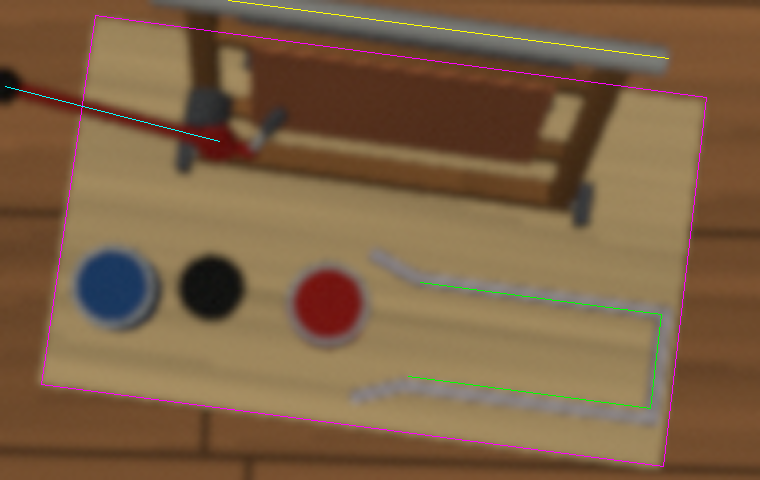

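The overlay matches: the lane, board, bar and leg all agree within about 2 mm. Red is at board (-51, 24) and blue at (-55, 157). I'll grip across x above the rails and slide red first.

```bash
cat >> h.py <<'E'
def down(tilt=0,s=1): # tool y along board x, tilted back about board y
    return Rz()*R.from_euler("y",tilt)*R.from_euler("x",np.pi)*R.from_euler("z",s*np.pi/2)
def Rz(): return R.from_euler("z",byaw)
def st(tag):
    s=monitor.sense(); print(tag,"t",round(s["time_s"],2),"tcp_b",iB(s["position"]).round(4),"F",s["wrist_force"].round(1),"gap",round(s["finger_gap"],4)); return s
E
cat > slide.py <<'E'
from h import *
import sys
x0,y0,yend=map(float,sys.argv[1:4]); Z=.052
best=None
for s in (1,-1):
    q=ik(B((x0,y0,.2)),quat(down(0,s)))
    print(s,None if q is None else np.round(q,2))
    if q is not None and (best is None or abs(q[5])<best[0]): best=(abs(q[5]),s)
Q=quat(down(0,best[1]))
if monitor.sense()["position"][2]<.15: robot.move_l(monitor.sense()["position"]+[0,0,.07],max_speed=.2)
robot.goto(B((x0,y0,.13)),Q)
print(robot.move_l(B((x0,y0,Z)),max_speed=.12,guard=8)); st("down")
eoat.gripper_close(); st("grip")
robot.move_l(B((-.055,min(y0,.03)-.03,Z)),max_speed=.12); st("mouth")
print(robot.move_l(B((-.055,yend,Z)),max_speed=.1,guard=25)); st("end")
eoat.release(); st("rel")
robot.move_l(B((-.055,yend,.13)),max_speed=.2)
for c in ("top","scene"):
    vision.get_image(c)
    for n in ("tin_red","tin_blue"):
        for d in pinpoint(c,n)[:2]: print(c,n,round(d["score"],2),iB(w(c,d["location"])).round(4))
E
python3 slide.py -.051 .024 -.150
```

```text
1 [ 0.01  0.3  -0.26  1.02 -0.   -1.46]
-1 [ 0.01  0.3  -0.26  1.02  0.    1.68]
False
down t 7.5 tcp_b [-0.0505  0.0239  0.0525] F [-0.  -0.1 -0.2] gap 0.0857
grip t 7.93 tcp_b [-0.0502  0.0241  0.0531] F [-1.4 -1.1  9.2] gap 0.0507
mouth t 8.33 tcp_b [-0.0539 -0.0069  0.0531] F [-1.5 -3.8  8.4] gap 0.0511
False
end t 9.93 tcp_b [-0.0538 -0.1494  0.0531] F [0.9 3.5 8.8] gap 0.0503
rel t 10.37 tcp_b [-0.0551 -0.1501  0.0519] F [-1.1 -0.3 -0.6] gap 0.0852
top tin_red 0.93 [-0.2341  0.0873 -0.0009]
top tin_red 0.49 [-0.0586 -0.1447  0.0209]
top tin_blue 0.59 [-0.0535  0.1547  0.019 ]
scene tin_red 0.91 [-0.0575 -0.1527  0.0148]
scene tin_red 0.71 [-0.0403  0.3872 -0.0024]
scene tin_blue 0.82 [-0.0526  0.1566  0.0209]
scene tin_blue 0.52 [ 0.0432 -0.0017  0.0281]
```

```bash
python3 slide.py -.055 .157 -.086; python3 - <<'E'
from h import *
im,_=vision.get_image("scene"); cv2.imwrite("pics/scene1.png",cv2.resize(im[170:390,215:435],(600,600),interpolation=cv2.INTER_CUBIC))
E
```

```text
1 [ 0.25  0.38 -0.14  1.05  0.   -1.22]
-1 [ 0.25  0.38 -0.14  1.05  0.    1.92]
False
down t 13.71 tcp_b [-0.0544  0.1569  0.0526] F [-0.1 -0.4  0.6] gap 0.0855
grip t 14.13 tcp_b [-0.0544  0.1572  0.0529] F [-0.3 -0.9  5.6] gap 0.0501
mouth t 15.59 tcp_b [-0.054   0.0001  0.0529] F [0.6 2.4 6.9] gap 0.0504
False
end t 16.6 tcp_b [-0.0541 -0.0862  0.0529] F [0.6 2.2 8.2] gap 0.0505
rel t 17.04 tcp_b [-0.0552 -0.086   0.0519] F [-0.5 -0.4  0.6] gap 0.0854
top tin_red 0.87 [-0.2347  0.0862  0.0049]
top tin_blue 0.64 [0.0942 0.0021 0.2568]
scene tin_red 0.27 [0.0465 0.2199 0.1665]
scene tin_blue 0.69 [-0.0525 -0.0868  0.0174]
```

View pics/scene1.png

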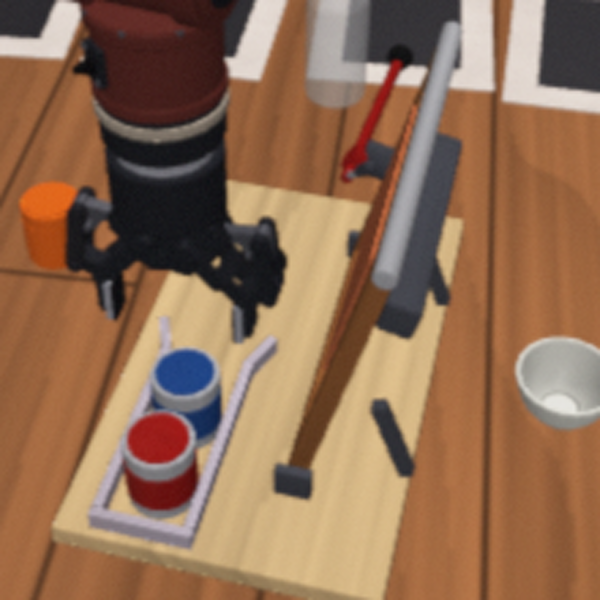

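Both tins stand in single file between the straight rails, red at crop (160,465) and blue at (187,395). The frame and leg are untouched. Now I'll push the leg down along its arc.

```bash
python3 - <<'E'
from h import *
Q=quat(down(0,1))
robot.move_l(B((-.055,-.086,.30)),max_speed=.25)
eoat.gripper_close()
def tp(a,r=.1,dz=.017): return B(legpt(r,a)+[0,0,dz])
robot.goto(B(legpt(.1,.175)+[0,0,.10]),Q); st("above")
robot.move_l(tp(.175,dz=.027),max_speed=.1)
for a in np.linspace(.15,-.9,9):
    robot.move_l(tp(a),max_speed=.08); st(f"a={a:.2f}")
p=monitor.sense()["position"]
robot.move_l(B(iB(p)+[-.0,.05,.06]),max_speed=.15)
for c in ("top","scene"):
    im,_=vision.get_image(c); cv2.imwrite(f"pics/leg_{c}.png",cv2.resize(im[170:390,215:435],(600,600),interpolation=cv2.INTER_CUBIC))
    for n in ("foot","bar_mid","hub"):
        for d in pinpoint(c,n)[:2]: print(c,n,round(d["score"],2),iB(w(c,d["location"])).round(4))
print("expect foot",legpt(.126,-1.57),"bar",lean((0,0,.235)))
E
```

```text
above t 20.69 tcp_b [0.0439 0.1973 0.2644] F [-0.5  0.8 -0.1] gap -0.0002
a=0.15 t 21.88 tcp_b [0.0424 0.1989 0.1793] F [ 0.9 -0.6  2. ] gap 0.0001
a=0.02 t 22.19 tcp_b [0.0344 0.2001 0.1689] F [-1.4  0.9  2.4] gap -0.0005
a=-0.11 t 22.51 tcp_b [0.0267 0.1995 0.1583] F [-0.9  1.6  3.9] gap -0.0002
a=-0.24 t 22.82 tcp_b [0.019  0.1971 0.1478] F [-0.9  1.7  2.8] gap -0.0001
a=-0.38 t 23.14 tcp_b [0.0115 0.193  0.1377] F [-0.5  1.8  2. ] gap 0.0002
a=-0.51 t 23.46 tcp_b [0.0044 0.1872 0.1281] F [-0.9  1.3  0.6] gap -0.0005
a=-0.64 t 23.77 tcp_b [-0.0022  0.1802  0.1193] F [ 1.  -0.5 -0.5] gap -0.0002
a=-0.77 t 24.09 tcp_b [-0.0081  0.1718  0.1114] F [0.5 0.4 0.5] gap -0.0002
a=-0.90 t 24.41 tcp_b [-0.0134  0.1622  0.1043] F [1.  0.3 0.4] gap -0.0004
top foot 0.63 [-0.0423  0.1006  0.0496]
top bar_mid 0.73 [0.0908 0.0013 0.261 ]
top hub 0.73 [0.0298 0.1026 0.1492]
scene foot 0.63 [-0.0419  0.0976  0.0517]
scene bar_mid 0.8 [ 0.0958 -0.0012  0.2566]
scene hub 0.84 [0.0383 0.0976 0.1487]
scene hub 0.61 [-0.0459  0.0985  0.0465]
expect foot [-0.04190763  0.10010034  0.04895943] bar [0.09586012 0.         0.25826442]
```

View pics/leg_scene.png

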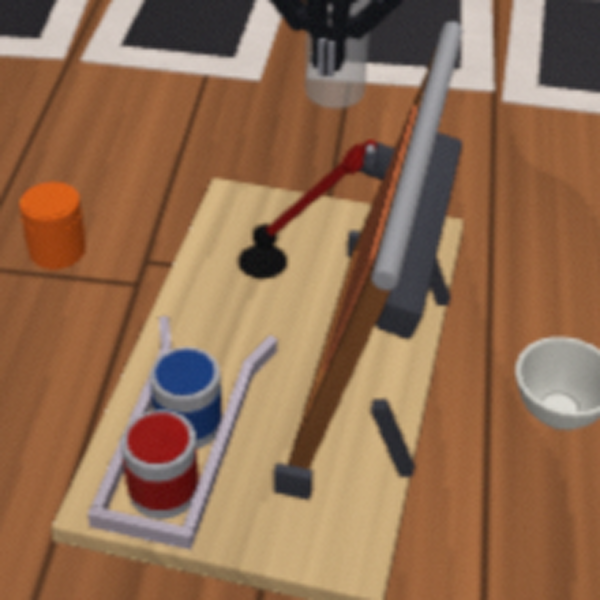

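The leg's foot is now at crop (265,237), just above the black pad at (262,262), matching the predicted fully-down position. The frame still leans on its rest and the tins are unchanged. Next I'll grip the top bar along the frame's plane and swing it upright.

```bash
python3 - <<'E'
from h import *
def tp(t,z=.227): return B(lean((0,0,z),t))
p=monitor.sense()["position"]
robot.move_l(np.r_[p[:2],.33],max_speed=.25)
eoat.release()
s=1; print([None if (q:=ik(tp(t),quat(down(t,s)))) is None else np.round(q,2) for t in (.24,.1,0,-.03)])
robot.goto(tp(L,.32),quat(down(L,s))); st("above")
print(robot.move_l(tp(L),max_speed=.1,guard=8)); st("at bar")
eoat.gripper_close(); s0=st("grip")
for t in np.arange(.21,.04,-.03):
    robot.move_l(tp(t),quat(down(t,s)),max_speed=.06); st(f"{t:.2f}")
for t in np.arange(.02,-.041,-.01):
    h=robot.move_l(tp(t),quat(down(t,s)),max_speed=.03,guard=8); st(f"{t:.2f} {h}")
    if h: break
E
```

```text
[array([-0.06,  0.79,  0.66,  1.69,  0.01, -1.53]), array([-0.05,  0.56,  0.3 ,  1.41,  0.  , -1.52]), array([-0.05,  0.43,  0.09,  1.23, -0.  , -1.52]), array([-0.05,  0.39,  0.03,  1.18, -0.  , -1.52])]Traceback (most recent call last):
  File "<stdin>", line 7, in <module>
workcell.PlanningError: the arm cannot take that pose within its joint ranges
```

```bash
python3 - <<'E'
from h import *
b=lean((0,0,.235)); st("now")
for k in (.24,.12,0):
    z=np.array([-np.sin(k),0,-np.cos(k)])
    for d in (.008,-.03,-.05,-.08):
        q=ik(B(b+d*z),quat(down(k,1))); print(k,d,None if q is None else np.round(q,2))
    b0=lean((0,0,.235),0); k2=k-.24; z=np.array([-np.sin(k2),0,-np.cos(k2)])
    q=ik(B(b0+.008*z),quat(down(k2,1))); print("end",k2,None if q is None else np.round(q,2))
E
```

```text
now t 27.08 tcp_b [-0.0134  0.2119  0.33  ] F [-0.5  0.   0.1] gap 0.0853
0.24 0.008 [-0.06  0.79  0.66  1.69  0.01 -1.53]
0.24 -0.03 [-0.06  0.83  0.84  1.82  0.01 -1.53]
0.24 -0.05 [-0.06  0.86  0.96  1.91  0.01 -1.53]
0.24 -0.08 None
end 0.0 [-0.05  0.43  0.09  1.23 -0.   -1.52]
0.12 0.008 [-0.06  0.66  0.45  1.48  0.01 -1.53]
0.12 -0.03 [-0.06  0.67  0.56  1.59  0.01 -1.53]
0.12 -0.05 [-0.06  0.68  0.63  1.65  0.01 -1.53]
0.12 -0.08 [-0.06  0.7   0.76  1.74  0.01 -1.53]
end -0.12 [-0.05  0.33 -0.07  1.05 -0.01 -1.52]
0 0.008 [-0.05  0.54  0.26  1.28 -0.   -1.52]
0 -0.03 [-0.05  0.54  0.34  1.38 -0.   -1.52]
0 -0.05 [-0.05  0.54  0.39  1.43 -0.   -1.52]
0 -0.08 [-0.05  0.54  0.48  1.51 -0.   -1.52]
end -0.24 [-0.04  0.24 -0.21  0.88 -0.01 -1.51]
```

```bash
cat > up.py <<'E'
from h import *
def tp(t,d=.008):
    k=t-.12; return B(lean((0,0,.235),t)+d*np.array([-np.sin(k),0,-np.cos(k)])), quat(down(k,1))
E
python3 - <<'E'
from up import *
robot.goto(*tp(L,-.08)); st("above")
print(robot.move_l(tp(L)[0],max_speed=.1,guard=8)); st("at bar")
eoat.gripper_close(); st("grip")
for t in np.arange(.21,.04,-.03):
    robot.move_l(*tp(t),max_speed=.06); st(f"{t:.2f}")
for t in np.arange(.02,-.041,-.01):
    h=robot.move_l(*tp(t),max_speed=.03,guard=8); st(f"{t:.2f} {h}")
    if h: break
for c in ("top","scene"):
    im,_=vision.get_image(c); cv2.imwrite(f"pics/up_{c}.png",cv2.resize(im[170:390,215:435],(600,600),interpolation=cv2.INTER_CUBIC))
    for n in ("foot","hub","tin_red","tin_blue","bar_mid"):
        for d in pinpoint(c,n)[:2]: print(c,n,round(d["score"],2),iB(w(c,d["location"])).round(4))
E
```

```text
above t 28.04 tcp_b [0.1051 0.0012 0.3379] F [-0.   0.9 -0.5] gap 0.0854
False
at bar t 29.07 tcp_b [0.0952 0.0003 0.2511] F [ 0.5 -0.1 -0.3] gap 0.0857
grip t 29.73 tcp_b [ 0.0938 -0.      0.2507] F [-6.1 -0.6  4.1] gap 0.0141
0.21 t 29.99 tcp_b [ 0.088  -0.      0.2521] F [ 1.3  0.2 -1.8] gap 0.0139
0.18 t 30.26 tcp_b [0.0816 0.     0.2534] F [ 1.9 -0.1 -0.2] gap 0.0142
0.15 t 30.52 tcp_b [7.500e-02 1.000e-04 2.545e-01] F [1.1 0.7 0.9] gap 0.0139
0.12 t 30.79 tcp_b [6.820e-02 1.000e-04 2.555e-01] F [1.5 1.  2. ] gap 0.0139
0.09 t 31.06 tcp_b [6.150e-02 1.000e-04 2.563e-01] F [0.9 1.5 2.6] gap 0.014
0.06 t 31.32 tcp_b [5.480e-02 2.000e-04 2.569e-01] F [0.6 1.8 3.7] gap 0.0139
0.02 False t 31.77 tcp_b [4.600e-02 2.000e-04 2.573e-01] F [1.1 4.  6.4] gap 0.0141
0.01 False t 32.02 tcp_b [4.390e-02 2.000e-04 2.573e-01] F [-0.3  3.   6.5] gap 0.014
0.00 False t 32.27 tcp_b [4.160e-02 2.000e-04 2.573e-01] F [0.1 3.  6.3] gap 0.0141
-0.01 False t 32.52 tcp_b [3.940e-02 2.000e-04 2.574e-01] F [0.4 2.7 6.3] gap 0.0141
-0.02 False t 32.77 tcp_b [3.790e-02 2.000e-04 2.574e-01] F [5.2 2.9 2.7] gap 0.0142
-0.03 False t 33.02 tcp_b [3.680e-02 2.000e-04 2.574e-01] F [11.1  2.5 -0.5] gap 0.0141
-0.04 False t 33.27 tcp_b [3.570e-02 2.000e-04 2.575e-01] F [17.7  3.2 -5.1] gap 0.0143
top foot 0.52 [-0.0442  0.0995  0.0282]
top hub 0.56 [0.     0.1009 0.1475]
top tin_red 0.71 [-0.0536 -0.1456  0.0206]
top tin_red 0.44 [-0.2368  0.0897 -0.0011]
top tin_blue 0.38 [-0.0532 -0.1483  0.0231]
scene foot 0.47 [-0.0459  0.0974  0.0278]
scene hub 0.83 [0.0063 0.0985 0.1465]
scene hub 0.75 [-0.0543 -0.0272  0.0174]
scene tin_red 0.9 [-0.056  -0.1533  0.015 ]
scene tin_red 0.82 [-0.2376  0.086  -0.0011]
scene tin_blue 0.75 [-0.0535 -0.0897  0.0181]
scene tin_blue 0.72 [-0.0559 -0.1869  0.0217]
scene bar_mid 0.94 [ 0.0373 -0.0008  0.2642]
scene bar_mid 0.42 [-0.0561 -0.1868  0.0185]
```

View pics/up_scene.png

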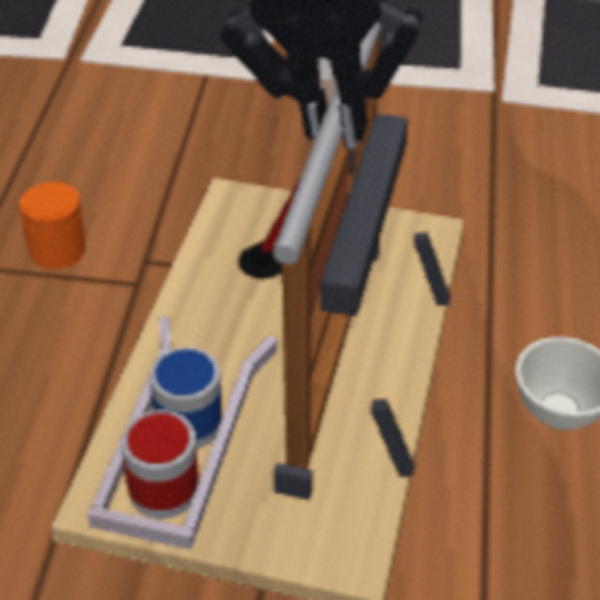

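The frame is upright and gripped at the bar, and the foot is planted on the black pad at crop (260,260). Contact began at about -0.015, and the press has reached 18 N, so I'll ease it to about 8 N and hand in.

```bash
python3 - <<'E'
from up import *
robot.move_l(*tp(-.027),max_speed=.02); robot.sleep(.7); st("hold")
for c in ("top","scene"):
    vision.get_image(c)
    for d in pinpoint(c,"foot")[:1]: print(iB(w(c,d["location"])).round(4))
print(job.close_job()); 
E
```

```text
hold t 34.88 tcp_b [3.720e-02 2.000e-04 2.574e-01] F [9.1 2.  0.7] gap 0.0139
[-0.0438  0.099   0.0278]
[-0.0427  0.0998  0.0275]
the job is handed in; nothing more can be done
None
```

The job is handed in at about 35 s: both tins stand in single file between the straight rails, the leg is snapped fully down, and the arm is still holding the frame upright with the foot planted at about 9 N; the bystanders weren't re-measured at the end, but no motion went near them.

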